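# Dispense a brass foot from the tipping parts carousel

## Task

Lift the blue cup out of the shallow steel cup it is nested in and stand it on the yellow ring mark before the carousel's spout. Turn the carousel drum by its orange post until the compartment with the brass foot faces the spout, then lift the red handle to tip the carousel so that the brass foot, and no other part, slides down the spout into the cup, without touching the foot itself. Lower the carousel back to level and let go, leaving the cup with the foot in it standing on the mark and everything else on the bench where it was.

Things in the scene. Friction and masses are not known exactly. Their poses are not given: they have to be found in the camera images.
- station: Fixed grey stand of the parts carousel, base 190 x 170 x 8 mm; position and yaw vary. Origin: on the table under the drum's axis. The spout points along its own -y, the red handle is on its +y side. Drum floor 135 mm above the table; drum walls, aluminium rim (outer radius 71 mm) and spout walls end at 157 mm. Cheeks at x = +-91 mm, y -75 to -25 mm, up to 78 mm high.
- cradle (a joint): Tipping angle of the carousel (rad): 0 level, on its stop; grows to 0.9 at the other stop as the handle is lifted and swung over towards the spout. Spring and weight bring it back when let go; holding it tipped takes 2 to 5 N at the handle. A part in the open compartment starts to slide at about 0.45 to 0.65 rad: tip fully and slowly (about 0.3 rad/s).
- hinge (a point): Middle of the tipping hinge line, which runs along station x at station y = -55 mm, 60 mm above the table, under the drum. Fixed to the station.
- lip (a point): Middle of the end of the spout's floor, 44 mm wide there. When level at station y = -100 mm, 133 mm above the table; fully tipped it comes forward and down to about y = -140 mm, 70 mm high, over the ring mark.
- drum (a joint): Angle of the drum (rad), endless, counter-clockwise from above positive; stays where left (friction 0.05 N m). Five equal compartments between radial walls, rim open only at the spout (54 degrees). At 0 a wall points at the spout: the compartments' middles lie 36, 108, 180, 252, 324 degrees counter-clockwise from the spout direction, plus this value. Face one to the spout within about 10 degrees.
- drum_centre (a point): Centre of the drum's floor, on its axis, 135 mm above the table when level; turns and tips with the drum. Drum radius 66 mm, hub radius 15 mm and 26 mm high, walls between compartments 2.5 mm thick and 22 mm high.
- post (a point): Grip point on the drum's orange round post: upright, 12 mm across, foot at 155 mm and top at 195 mm above the table; this point is on its axis 181 mm above the table, 45 mm from the drum's axis. Carry it round that axis to turn the drum; being round it turns between the fingers. At joint value 0 it lies 144 degrees counter-clockwise from the spout direction.
- handle (a point): Middle of the red round handle bar behind the carousel: 12 mm thick, 60 mm free length along station x; when level at station y = 115 mm, 175 mm high, 44 mm clear of the rim. Pinch it from above, fingers closing along station y, and follow the arc about the hinge line (radius 205 mm; fully tipped at station y = -39 mm, 265 mm high); it turns between the fingers.
- spot (a point): Centre of the yellow ring mark on the table (flat, 68 to 76 mm across; part of the station, at its x = 0, y = -155 mm). The level spout ends 55 mm from this centre, 130 to 157 mm high: lower the cup from straight above, fingers closing along station x.
- cup: Blue plastic cup, round, 62 mm across at the foot, 66 mm at the rim, 52 mm high, wall 3 mm, floor 4 mm, 50 g. Origin: centre of its underside, z up. At the start it stands inside the steel cup (4 mm above the table), loose, showing 34 mm above the steel cup's rim.
- big_cup: Shallow steel cup, round, 74 mm across at the foot, 80 mm at the rim, 22 mm high, wall 3 mm, floor 4 mm, 200 to 330 g. Origin: centre of its underside. Stays where it is (within 30 mm) and upright.
- brass_foot: The wanted part: a small brass foot, round, 21 mm across, 15 mm high, 25 to 50 g. Origin: centre of its underside. Lies in one of the five compartments, about 43 mm from the drum's axis; which one varies.
- black_knob: Black control knob, 21 mm across, 15 mm high, in another compartment; stays in the drum. Origin: centre of underside.
- red_cap: Red terminal cap, 20 mm across, 17 mm high, in another compartment; stays in the drum. Origin: centre of underside.
- steel_nut: Round steel nut, 21 mm across, 12 mm high, in another compartment; stays in the drum. Origin: centre of underside.
- blue_spacer: Blue plastic spacer, 21 mm across, 10 mm high, in another compartment; stays in the drum. Origin: centre of underside.
- clamp: Bystander: aluminium record clamp, 60 mm across, 45 mm high. Origin: centre of its underside. Leave in place (within 30 mm, as all bystanders).
- cleaner: Bystander: closed amber bottle, 48 mm across, 130 mm high. Origin: centre of its underside. The nested cups, the clamp and the bottle swap places.
- brush: Bystander: wooden record brush, 36 x 90 x 32 mm, long side along its y. Origin: centre of its underside.
- screwdriver: Bystander: screwdriver, 150 mm long, lying along its x, on the side of the carousel away from the robot.
- cartridge_box: Bystander: small carton, 55 x 50 x 36 mm. Origin: centre of its underside.
- rubber_foot: Bystander: black rubber turntable foot, 52 mm across, 28 mm high. Origin: centre of its underside.

How it is judged (in metres and radians):
On the way, in this order (a step that is already met when the one before it is completed fails the run):
1. the blue cup stands upright on the ring mark (horizontal distance between cup and spot below 0.02 m and angle between cup's own z axis and vertical below 0.1 rad and height (world z) of cup below 0.005 m), for 0.2 s.
2. the brass foot is in the cup (horizontal distance between brass_foot and cup below 0.032 m and height (world z) of brass_foot below 0.042 m), for 0.2 s.
At the end, for the whole second after the job is handed in: The brass foot rests in the blue cup (32 mm of its middle, below 42 mm); the cup stands upright (0.1 rad) on the table within 20 mm of the mark; carousel level (below 0.06 rad); the other four parts within 80 mm of the drum's centre; steel cup upright (0.1 rad) (all of step 1 and all of step 2 and value of joint cradle below 0.06 rad and linear speed of cup below 0.02 m/s and linear speed of brass_foot below 0.03 m/s and angle between big_cup's own z axis and vertical below 0.1 rad and distance between each of black_knob, red_cap, steel_nut, blue_spacer and drum_centre below 0.08 m); the robot touches nothing.
It fails at once if the robot touches the brass foot (contact force between brass_foot and the arm above 0.3 N).
It fails at once if the fingers touch the brass foot (contact force between brass_foot and the fingers above 0.3 N).
It fails at once if another part leaves the carousel (distance between any of black_knob, red_cap, steel_nut, blue_spacer and drum_centre above 0.1 m).
It fails at once if a bystander or the steel cup is moved more than 30 mm (distance of any of clamp, cleaner, brush, screwdriver, cartridge_box, rubber_foot, big_cup from where it was at the start of the episode above 0.03 m).
It also fails if it takes over 72 s, if anything falls off the work surface, if the arm or the gripper's body presses on something with over 40 N, if the wrist force passes 120 N, or if a joint passes its speed limit or range.

## Robot

A 6-joint arm with a two-finger parallel gripper is mounted at the origin on the work surface. World frame = base frame: x ahead of the robot, y to its left, z up, the work surface at z = 0. Lengths are in mm, angles in rad, forces in N, time in s.
With the tool pointing down it reaches from about 275 to 1000 mm from the base axis. Payload 8.4 kg.
Tool frame: the origin (TCP) lies at the very end of the fingers, on their centre line; the grasp point (between the pads) lies 19 mm behind it; z points along the fingers, x is the direction in which the jaws open and shut, and the axes are right-handed (so a half turn about z gives the same grasp; the last joint's range is limited). The gripper opens to 85 mm and grips with 20 to 120 N. Pads are 22 mm wide; open, the fingers measure 114 mm over their backs; the gripper's body (76 mm by 85 mm) begins 54 mm behind the grasp point. The pads swing forward as they close: fully open they stand 13 mm farther back than shut.
Start: joints at [-1.278, 0.353, 1.633, -0, 1.155, -0.002], TCP at [181.591, -598.041, 231.281] pointing down, gripper open.
Joint ranges: [-2.63, 2.63], [-0.92, 2.1], [0.06, 2.66], [-1.3, 4.44], [0, 2.69], [-3.02, 3.02]. Speed limits (rad/s): [2.22, 2.22, 2.79, 3.14, 3.14, 3.14].

## Interface

Orientations are given as [roll, pitch, yaw] about the fixed x, y, z axes, in that order (R = Rz(yaw) Ry(pitch) Rx(roll)).
In Python, from rig import r gives the robot as it stands.
- The arm moves only by the tool arm_command, never from a script. Its argument "targets" is a list of rows, each a list of 6 numbers: the shift along the tool's x, y, z in m, then the turn, a rotation vector about the tool's x, y, z in rad. A call has 1 to 20 rows; each row shifts and turns the commanded pose from where the row before left it, along the tool's axes as they then stand; what a row does not reach is not made up. A row lasts 1/12 s, in which the tool goes at most 41.7 mm and 7.16 degrees, less where a joint would pass 70% of its speed; a pose out of reach is approached as far as the arm can. A call is refused whole if a number of a shift passes 0.0417 or a number of a turn 0.125, either way. A call with a gripper value outside its range is refused whole. "fingers" is the finger opening in m, from 0 to 0.0854, set as the call begins (left out, the last holds). The fingers move at their own pace and stop on an object; "squeeze" is the grip in N (left out, the last holds). Time passes only in rows, so rows that do not move let the fingers close. It gives the time, the measured TCP pose, the force and the opening at its end, in the units of the state.
- r.sense(): the state, without advancing time (a new reading comes with each control period).
- r.grab_frame(name): name is "scene" or "side" or "wrist"; returns a dict with "image" (384x512x3 uint8, blue, green, red), "fx", "fy", "cx", "cy" (pixels), "xyz" and "orientation" of the camera in the world. Camera axes: x right, y down, z forward; pixel columns grow to the right and rows downward; lengths in mm; the calibration is good to about 2 mm. A picture is of the moment at which its call begins. There is no depth.
- r.sign_off(): hands the job in, once; it reports no verdict.
The state is a dict: "clock": time; "qpos": joint angles; "qvel": joint speeds; "joint_efforts": joint torques, N m; "eef_pos": TCP position; "tcp_rot": TCP orientation; "contact_force": force on the tool from outside, world axes, zero at the start; "wrist_torque": the same for the moment, N m; "opening": opening from 0.0 (shut) to 1.0 (fully open).
Only numpy, scipy, OpenCV 4.12 (cv2) and the standard library are available. Lean on these libraries where they do the work, as an engineer would, in place of code of your own. Each camera call takes 0.05 s, during which the arm holds its last target.

## Working session

There is one attempt and no reset: what is moved stays moved. The work goes in short steps, Python scripts to look and compute and a tool call to move; the robot and the scene stay as the last step left them, time stands still between calls to the robot, and variables do not carry over. Pictures are saved under pics/ and viewed, and the job is handed in when it is done.

Besides the shell and the picture viewer there is one more tool, called after ">>>" by a JSON object that holds its "api" and its "payload". arm_command: Moves the arm, as the interface text tells. Its arguments: {"type":"object","properties":{"targets":{"type":"array"},"fingers":{"type":"number"},"squeeze":{"type":"number"}},"required":["targets"]}

```bash
ls; mkdir -p pics
python3 - <<'E'
from rig import r
import cv2,numpy as np
print(r.sense())
for n in("scene","side","wrist"):
    f=r.grab_frame(n); cv2.imwrite(f"pics/{n}0.png",f["image"]); print(n,{k:v for k,v in f.items() if k!="image"})
    np.save(f"pics/{n}0.npy",f,allow_pickle=True)
E
```

```text
pics
{'clock': 0.0, 'qpos': array([-1.27842517e+00,  3.53684441e-01,  1.63413041e+00,  1.21899395e-05,
        1.15515526e+00, -2.38812819e-03]), 'qvel': array([-0.00029853,  0.00138352,  0.00019133, -0.00158458, -0.00123959,
       -0.00160107]), 'joint_efforts': array([ 2.13160420e-03, -6.05246472e+01, -3.42068624e+01, -9.69689813e-05,
        9.14415345e-03, -9.03238401e-06]), 'eef_pos': array([ 181.44635862, -597.60042975,  230.54059015]), 'tcp_rot': array([-3.14157822e+00,  1.37742301e-03, -1.27604197e+00]), 'contact_force': array([-0.56352659,  0.67866899, -0.15902803]), 'wrist_torque': array([-0.01007361, -0.02131055, -0.04978718]), 'opening': 0.9999359805058159}
scene {'fx': 425.1795066283588, 'fy': 425.1795066283588, 'cx': 248.92219641744765, 'cy': 183.724109423362, 'xyz': array([922.1244791 , 395.52995891, 979.42961683]), 'orientation': array([-2.59721347, -0.00935812,  2.35852972])}
side {'fx': 412.2293944452508, 'fy': 412.2293944452508, 'cx': 255.18206169158003, 'cy': 199.92730485839442, 'xyz': array([437.72914387, 754.08704483, 937.15100561]), 'orientation': array([-2.42421417, -0.01566104, -2.98472602])}
wrist {'fx': 276.3522494525155, 'fy': 276.3522494525155, 'cx': 258.7956227099545, 'cy': 192.97197955867992, 'xyz': array([ 244.08895837, -578.30994051,  373.54321032]), 'orientation': array([ 2.87663380e+00,  1.76606173e-03, -1.27572089e+00])}
```

View pics/scene0.png

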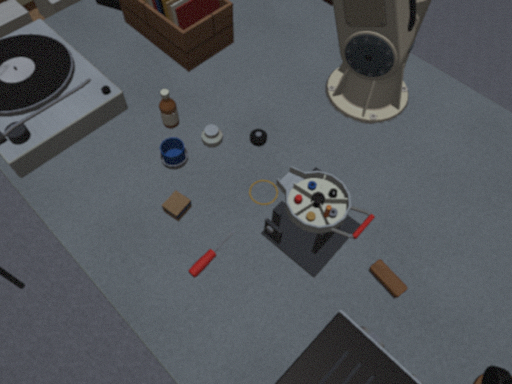

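View pics/side0.png

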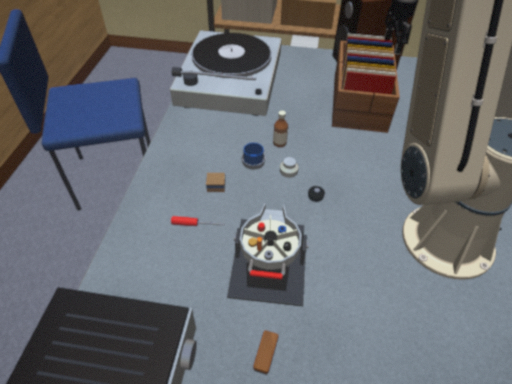

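View pics/wrist0.png

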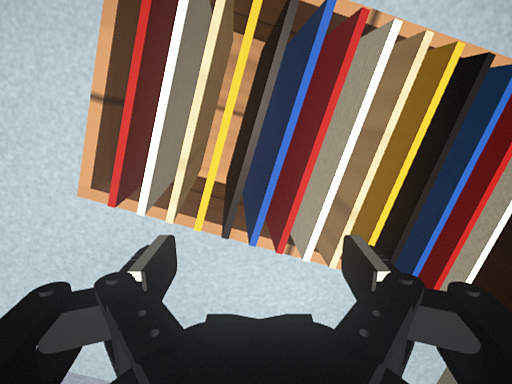

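Run:
```python
import cv2
a=cv2.imread("pics/scene0.png");b=cv2.imread("pics/side0.png")
cv2.imwrite("pics/sz.png",cv2.resize(a[90:270,150:390],None,fx=3.3,fy=3.3,interpolation=cv2.INTER_CUBIC))
cv2.imwrite("pics/sd.png",cv2.resize(b[130:310,160:340],None,fx=3.3,fy=3.3,interpolation=cv2.INTER_CUBIC))
```

```text
(no output)
```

View pics/sz.png

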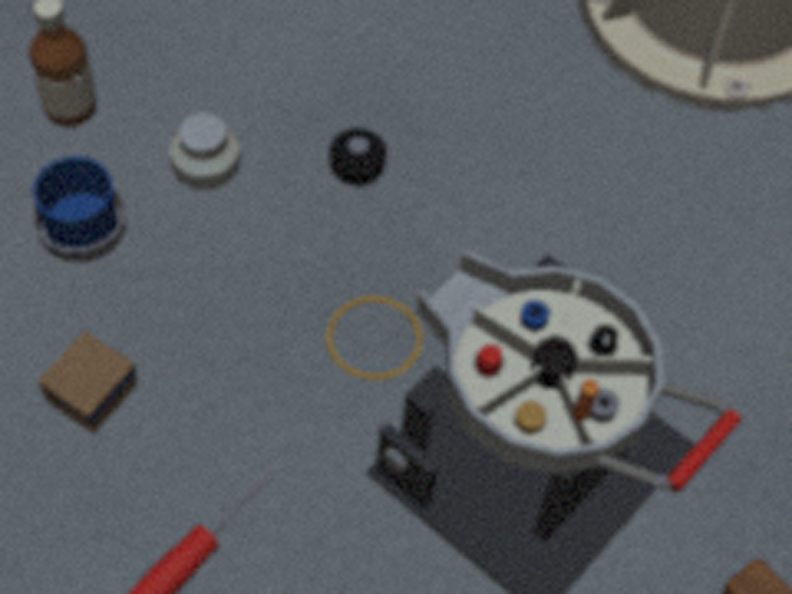

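View pics/sd.png

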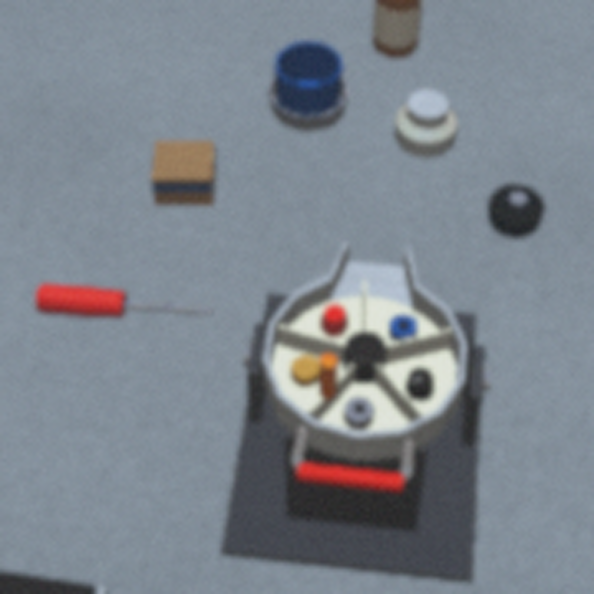

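```bash
cat > geo.py <<'E'
import numpy as np,cv2
from scipy.spatial.transform import Rotation as R
from scipy.optimize import least_squares
def load(n): return np.load(f"pics/{n}.npy",allow_pickle=True).item()
def proj(f,P):
    P=np.atleast_2d(P); c=(P-f["xyz"])@R.from_euler("xyz",f["orientation"]).as_matrix()
    return np.c_[f["fx"]*c[:,0]/c[:,2]+f["cx"],f["fy"]*c[:,1]/c[:,2]+f["cy"]]
def onz(f,uv,z):
    d=R.from_euler("xyz",f["orientation"]).as_matrix()@np.array([(uv[0]-f["cx"])/f["fx"],(uv[1]-f["cy"])/f["fy"],1])
    return f["xyz"]+d*(z-f["xyz"][2])/d[2]
def st(p,P):
    P=np.atleast_2d(np.array(P,float)); c,s=np.cos(p[2]),np.sin(p[2])
    return np.c_[p[0]+c*P[:,0]-s*P[:,1],p[1]+s*P[:,0]+c*P[:,1],P[:,2]]
E
cat > fit.py <<'E'
from geo import *
S=load("scene0");D=load("side0")
zs=lambda u,v:(150+u/3.3,90+v/3.3); zd=lambda u,v:(160+u/3.3,130+v/3.3)
obs=[(S,(0,0,161),zs(555,352)),(S,(0,-155,0),zs(375,338)),(S,(30,115,175),zs(677,483)),(S,(-30,115,175),zs(735,415)),
(D,(0,0,161),zd(365,348)),(D,(30,115,175),zd(297,472)),(D,(-30,115,175),zd(404,482))]
def res(p): return np.concatenate([proj(f,st(p,P))[0]-uv for f,P,uv in obs])
g=onz(S,zs(555,352),161); print(g,onz(D,zd(365,348),161))
best=min((least_squares(res,[g[0],g[1],a]) for a in np.arange(0,6.3,.8)),key=lambda s:s.cost)
print(best.x,np.round(best.fun,1)); p=best.x
for f,uv in((S,zs(590,387)),(D,zd(329,360))):
    q=onz(f,uv,195)[:2]-p[:2]; c,s=np.cos(p[2]),np.sin(p[2]); q=np.array([c*q[0]+s*q[1],-s*q[0]+c*q[1]])
    print("post st",q,np.hypot(*q),"ccw from spout deg",np.degrees(np.arctan2(q[0],-q[1])))
print("cup",onz(S,zs(75,183),56),onz(D,zd(309,64),56))
print("spot",st(p,(0,-155,0)),"handle",st(p,(0,115,175)))
for n,a,b,z in(("clamp",(203,130),(428,103),45),("bottle top",(48,5),None,130),("rub",(357,150),(516,200),28),("box",(88,363),(185,160),36)):
    print(n,onz(S,zs(*a),z), b and onz(D,zd(*b),z))
E
python3 fit.py
```

```text
[481.49958227 181.01691751 161.        ] [479.02823931 185.49882164 161.        ]
[4.80301940e+02 1.83185773e+02 5.27438896e-02] [ 1.1  0.3  0.   0.   0.8 -0.7 -0.6  0.7 -0.4 -0.9  2.1 -0.2 -2.2 -0.4]
post st [25.18036677 37.58914325] 45.243723992529894 ccw from spout deg 146.18250097356287
post st [21.50737441 40.00465347] 45.41959327634227 ccw from spout deg 151.73655560855025
cup [ 582.5707632  -222.80936515   56.        ] [ 582.32897318 -217.04834645   56.        ]
spot [[488.47345257  28.40132148   0.        ]] handle [[474.23920428 298.02584962 175.        ]]
clamp [ 466.37028544 -197.47051209   45.        ] [ 464.05122147 -194.42750175   45.        ]
bottle top [ 511.06351959 -326.95867148  130.        ] None
rub [ 379.07087132 -100.56296528   28.        ] [372.73168803 -99.38266615  28.        ]
box [677.22755618 -97.20439893  36.        ] [677.07300526 -89.86876917  36.        ]
```

>>> {"api": "arm_command", "payload": {"targets": [[0, 0, 0, 0, 0, -0.121], [0, 0, 0, 0, 0, -0.121], [0, 0, 0, 0, 0, -0.121], [0, 0, 0, 0, 0, -0.121], [0, 0, 0, 0, 0, -0.121], [0, 0, 0, 0, 0, -0.121], [0, 0, 0, 0, 0, -0.121], [0, 0, 0, 0, 0, -0.121], [0, 0, 0, 0, 0, -0.121], [0, 0, 0, 0, 0, -0.121], [0, 0, 0, 0, 0, -0.121]], "fingers": 0.085, "squeeze": 25}}

```text
clock: 1.07
eef_pos: [181.5, -597.8, 230.9]
tcp_rot: [-3.141, 0.0, 0.061]
contact_force: [0.6, -0.8, 0.8]
opening: 0.995
```

>>> {"api": "arm_command", "payload": {"targets": [[0.0234, -0.0197, 0.001, 0, 0, 0], [0.0234, -0.0197, 0.001, 0, 0, 0], [0.0234, -0.0197, 0.001, 0, 0, 0], [0.0234, -0.0197, 0.001, 0, 0, 0], [0.0234, -0.0197, 0.001, 0, 0, 0], [0.0234, -0.0197, 0.001, 0, 0, 0], [0.0234, -0.0197, 0.001, 0, 0, 0], [0.0234, -0.0197, 0.001, 0, 0, 0], [0.0234, -0.0197, 0.001, 0, 0, 0], [0.0234, -0.0197, 0.001, 0, 0, 0], [0.0234, -0.0197, 0.001, 0, 0, 0], [0.0234, -0.0197, 0.001, 0, 0, 0], [0.0234, -0.0197, 0.001, 0, 0, 0], [0.0234, -0.0197, 0.001, 0, 0, 0], [0.0234, -0.0197, 0.001, 0, 0, 0], [0.0234, -0.0197, 0.001, 0, 0, 0], [0.0234, -0.0197, 0.001, 0, 0, 0], [0.0234, -0.0197, 0.001, 0, 0, 0], [0, 0, 0, 0, 0, 0], [0, 0, 0, 0, 0, 0]]}}

```text
clock: 2.73
eef_pos: [583.2, -219.6, 212.7]
tcp_rot: [-3.141, 0.001, 0.058]
contact_force: [-0.7, -1.0, 0.1]
opening: 0.995
```

```bash
cat > look.py <<'E'
import sys
from rig import r
from geo import *
n,t=sys.argv[1:3]
f=r.grab_frame(n); np.save(f"pics/{t}.npy",f,allow_pickle=True); cv2.imwrite(f"pics/{t}.png",f["image"])
s=r.sense(); print({k:np.round(s[k],4) for k in("clock","eef_pos","tcp_rot","contact_force","opening","qpos")}); print(f["xyz"],f["orientation"])
E
python3 look.py wrist w1
```

```text
{'clock': np.float64(2.7833), 'eef_pos': array([ 582.3695, -220.4877,  212.79  ]), 'tcp_rot': array([-3.1415e+00,  1.1000e-03,  5.6400e-02]), 'contact_force': array([-0.275 , -0.6632, -0.4185]), 'opening': np.float64(0.9948), 'qpos': array([-3.6410e-01,  3.6750e-01,  1.6557e+00, -4.0000e-04,  1.1195e+00,
       -4.2040e-01])}
[ 578.74879792 -153.3270792   355.6642362 ] [2.87733378e+00 8.34322885e-04 5.78303975e-02]
```

View pics/w1.png

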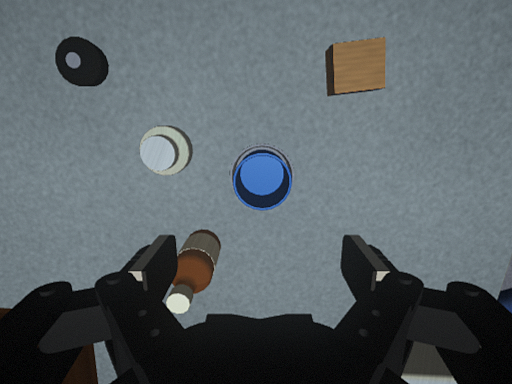

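Run:
```python
from geo import *
f=load("w1");im=f["image"].astype(int)
m=((im[...,0]>im[...,2]*1.8)&(im[...,0]-im[...,2]>25)).astype(np.uint8); m[:130]=0;m[230:]=0;m[:,:215]=0;m[:,310:]=0
c=max(cv2.findContours(m,0,1)[0],key=cv2.contourArea); h=cv2.convexHull(c); e=cv2.fitEllipse(h);print(e,cv2.boundingRect(c))
print(onz(f,e[0],56))
for q in((232.5,181),(293,181)):print(onz(f,q,56))
print(proj(f,np.array([[582,-220,56],[582,-220+33,56],[582,-253,56]])))
```

```text
((262.0267639160156, 180.2312774658203), (58.3625373840332, 59.434200286865234), 11.33387279510498) (233, 150, 59, 60)
[ 585.91828638 -219.46356213   56.        ]
[ 553.23959903 -222.23644234   56.        ]
[ 620.30031525 -218.34135487   56.        ]
[[258.47323341 180.50281318]
 [260.23217336 150.66105977]
 [256.81031761 208.71544378]]
```

>>> {"api": "arm_command", "payload": {"targets": [[0.002, -0.001, 0.0156, 0, 0, 0], [0, 0, 0.0156, 0, 0, 0], [0, 0, 0.0156, 0, 0, 0], [0, 0, 0.0156, 0, 0, 0], [0, 0, 0.0156, 0, 0, 0], [0, 0, 0.0156, 0, 0, 0], [0, 0, 0.0156, 0, 0, 0], [0, 0, 0.0156, 0, 0, 0], [0, 0, 0.0156, 0, 0, 0], [0, 0, 0.0156, 0, 0, 0], [0, 0, 0.0156, 0, 0, 0], [0, 0, 0.0154, 0, 0, 0], [0, 0, 0, 0, 0, 0], [0, 0, 0, 0, 0, 0]]}}

```text
clock: 3.95
eef_pos: [583.2, -220.4, 25.9]
tcp_rot: [-3.141, 0.002, 0.054]
contact_force: [0.1, 0.1, 0.9]
opening: 0.997
```

>>> {"api": "arm_command", "payload": {"targets": [[0, 0, 0, 0, 0, 0], [0, 0, 0, 0, 0, 0], [0, 0, 0, 0, 0, 0], [0, 0, 0, 0, 0, 0], [0, 0, 0, 0, 0, 0], [0, 0, 0, 0, 0, 0]], "fingers": 0.05, "squeeze": 25}}

```text
clock: 4.45
eef_pos: [585.2, -220.4, 27.9]
tcp_rot: [3.14, -0.002, 0.055]
contact_force: [-1.5, -2.6, 6.4]
opening: 0.752
```

```bash
python3 look.py wrist w2
```

```text
{'clock': np.float64(4.5), 'eef_pos': array([ 585.1686, -220.4281,   27.9226]), 'tcp_rot': array([ 3.1404e+00, -1.5000e-03,  5.5100e-02]), 'contact_force': array([-2.0559, -1.2625,  6.4911]), 'opening': np.float64(0.7558), 'qpos': array([-3.6240e-01,  5.9710e-01,  1.7665e+00, -7.0000e-04,  7.7600e-01,
       -4.1690e-01])}
[ 580.51072722 -153.89643683  170.74174284] [ 2.87585624e+00 -1.44753636e-03  5.54111833e-02]
```

View pics/w2.png

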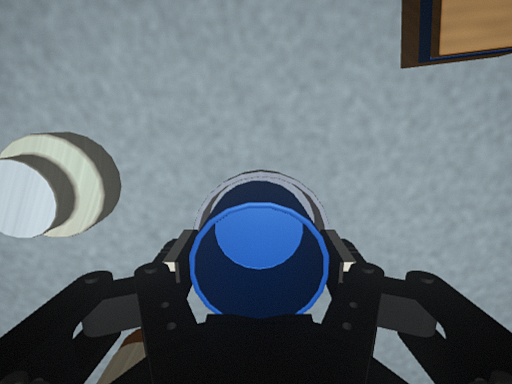

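>>> {"api": "arm_command", "payload": {"targets": [[0, 0, -0.004, 0, 0, 0], [0, 0, -0.008, 0, 0, 0], [0, 0, -0.012, 0, 0, 0], [0, 0, -0.016, 0, 0, 0], [0, 0, -0.02, 0, 0, 0], [0, 0, -0.02, 0, 0, 0], [0, 0, -0.02, 0, 0, 0], [0, 0, -0.02, 0, 0, 0], [0, 0, 0, 0, 0, 0]]}}

```text
clock: 5.25
eef_pos: [587.1, -220.6, 151.8]
tcp_rot: [3.139, -0.007, 0.055]
contact_force: [1.7, -0.4, 0.2]
opening: 0.75
```

```bash
python3 look.py wrist w3
```

```text
{'clock': np.float64(5.3), 'eef_pos': array([ 586.332 , -220.2679,  149.8   ]), 'tcp_rot': array([ 3.1394, -0.0051,  0.0551]), 'contact_force': array([-0.2058, -0.463 , -0.372 ]), 'opening': np.float64(0.7567), 'qpos': array([-3.6180e-01,  4.3650e-01,  1.7052e+00,  1.0000e-04,  9.9440e-01,
       -4.1700e-01])}
[ 581.72742334 -153.84454132  294.53839933] [ 2.87417529 -0.00670138  0.05538894]
```

View pics/w3.png

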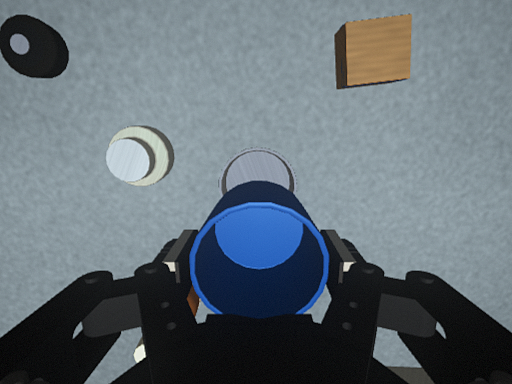

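>>> {"api": "arm_command", "payload": {"targets": [[-0.0099, -0.0184, 0, 0, 0, 0], [-0.0099, -0.0184, 0, 0, 0, 0], [-0.0099, -0.0184, 0, 0, 0, 0], [-0.0099, -0.0184, 0, 0, 0, 0], [-0.0099, -0.0184, 0, 0, 0, 0], [-0.0099, -0.0184, 0, 0, 0, 0], [-0.0099, -0.0184, 0, 0, 0, 0], [-0.0099, -0.0184, 0, 0, 0, 0], [-0.0099, -0.0184, 0, 0, 0, 0], [0, 0, 0, 0, 0, 0], [0, 0, 0, 0, 0, 0]]}}

```text
clock: 6.22
eef_pos: [485.8, -58.6, 146.1]
tcp_rot: [-3.141, 0.001, 0.057]
contact_force: [1.1, -0.1, -1.0]
opening: 0.751
```

```bash
python3 look.py wrist w4; python3 look.py scene s4
```

```text
{'clock': np.float64(6.2667), 'eef_pos': array([486.5984, -59.1676, 146.2774]), 'tcp_rot': array([ 3.1414e+00, -2.0000e-04,  5.6000e-02]), 'contact_force': array([ 0.2953,  0.079 , -0.7187]), 'opening': np.float64(0.7486), 'qpos': array([-1.2400e-01,  2.5160e-01,  1.9961e+00, -2.0000e-04,  8.9360e-01,
       -1.7980e-01])}
[481.39706986   7.75961913 289.02393928] [2.87716929e+00 7.05324586e-04 5.68922596e-02]
{'clock': np.float64(6.3167), 'eef_pos': array([486.9214, -59.5432, 146.3058]), 'tcp_rot': array([ 3.1414e+00, -4.0000e-04,  5.5400e-02]), 'contact_force': array([0.2708, 0.4132, 0.1652]), 'opening': np.float64(0.753), 'qpos': array([-1.2460e-01,  2.5200e-01,  1.9955e+00, -2.0000e-04,  8.9370e-01,
       -1.7980e-01])}
[922.1244791  395.52995891 979.42961683] [-2.59721347 -0.00935812  2.35852972]
```

View pics/w4.png

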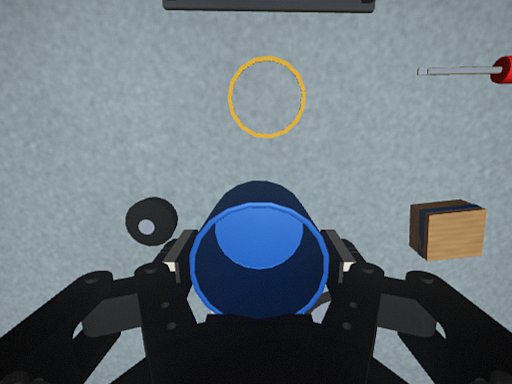

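View pics/s4.png

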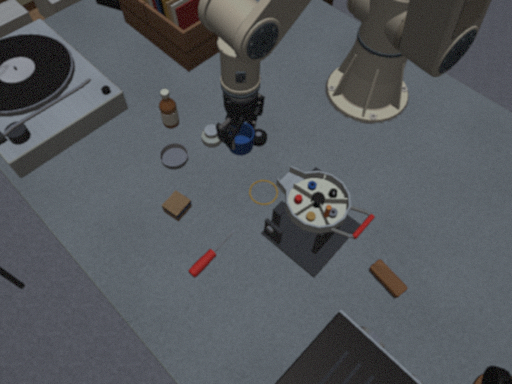

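Run:
```python
from geo import *
f=load("w4");im=f["image"]
hsv=cv2.cvtColor(im,cv2.COLOR_BGR2HSV)
m=cv2.inRange(hsv,(15,110,120),(35,255,255)); m[150:]=0;m[:,:200]=0;m[:,330:]=0
c=max(cv2.findContours(m,0,1)[0],key=cv2.contourArea);e=cv2.fitEllipse(c);print(e)
q=onz(f,e[0],0);
pts=np.array([onz(f,x[0],0)[:2] for x in c]); (cc,rr)=cv2.minEnclosingCircle(pts.astype(np.float32));print(q,cc,rr,pts.mean(0))
a,b=onz(f,(163,11),4),onz(f,(375,12),4);print(a,b,(b-a),np.arctan2((b-a)[1],(b-a)[0]),np.hypot(*(b-a)[:2]))
S=load("scene0");im=S["image"];hsv=cv2.cvtColor(im,cv2.COLOR_BGR2HSV)
```

```text
((266.301025390625, 96.61820220947266), (76.60812377929688, 80.80766296386719), 3.1749157905578613)
[487.44232219  28.70950565   0.        ] (487.6322326660156, 27.366491317749023) 38.663734436035156 [487.36766173  27.85762403]
[389.11332846  96.46253478   4.        ] [581.17817575 106.55755372   4.        ] [192.06484729  10.09501894   0.        ] 0.05251215038071411 192.32996379121616
```

>>> {"api": "arm_command", "payload": {"targets": [[0.0009, -0.0137, 0, 0, 0, 0], [0.0009, -0.0137, 0, 0, 0, 0], [0.0009, -0.0137, 0, 0, 0, 0], [0.0009, -0.0137, 0, 0, 0, 0], [0.0009, -0.0137, 0, 0, 0, 0], [0.0009, -0.0137, 0, 0, 0, 0], [0, 0, 0.0115, 0, 0, 0], [0, 0, 0.0115, 0, 0, 0], [0, 0, 0.0115, 0, 0, 0], [0, 0, 0.0115, 0, 0, 0], [0, 0, 0.0115, 0, 0, 0], [0, 0, 0.0115, 0, 0, 0], [0, 0, 0.0115, 0, 0, 0], [0, 0, 0.0115, 0, 0, 0], [0, 0, 0.0115, 0, 0, 0], [0, 0, 0, 0, 0, 0]]}}

```text
clock: 7.65
eef_pos: [486.8, 22.4, 40.9]
tcp_rot: [3.142, 0.003, 0.054]
contact_force: [-0.9, 0.7, -0.5]
opening: 0.754
```

>>> {"api": "arm_command", "payload": {"targets": [[0, 0, 0.005, 0, 0, 0], [0, 0, 0.005, 0, 0, 0], [0, 0, 0.003, 0, 0, 0], [0, 0, 0.002, 0, 0, 0], [0, 0, 0, 0, 0, 0]]}}

```text
clock: 8.07
eef_pos: [487.4, 23.1, 27.6]
tcp_rot: [3.142, 0.0, 0.055]
contact_force: [0.2, 0.3, -0.8]
opening: 0.753
```

```bash
python3 look.py side d5; python3 look.py scene s5
python3 - <<'E'
import cv2,numpy as np
a=cv2.imread("pics/s5.png")[110:240,200:360];b=cv2.imread("pics/d5.png")[150:280,200:360]
cv2.imwrite("pics/c5.png",np.vstack([cv2.resize(x,None,fx=2.2,fy=2.2,interpolation=2) for x in(a,b)]))
E
```

```text
{'clock': np.float64(8.1167), 'eef_pos': array([487.4599,  23.1007,  27.8213]), 'tcp_rot': array([-3.1416, -0.    ,  0.055 ]), 'contact_force': array([0.903 , 0.7663, 0.2511]), 'opening': np.float64(0.7539), 'qpos': array([ 0.0443,  0.449 ,  2.0684,  0.    ,  0.6242, -0.0108])}
[437.72914387 754.08704483 937.15100561] [-2.42421417 -0.01566104 -2.98472602]
{'clock': np.float64(8.1667), 'eef_pos': array([487.5277,  23.1239,  27.9745]), 'tcp_rot': array([ 3.1416e+00, -3.0000e-04,  5.5100e-02]), 'contact_force': array([-0.5736, -0.3094, -1.0287]), 'opening': np.float64(0.7576), 'qpos': array([ 0.0443,  0.4487,  2.0684, -0.    ,  0.6243, -0.0107])}
[922.1244791  395.52995891 979.42961683] [-2.59721347 -0.00935812  2.35852972]
```

View pics/c5.png

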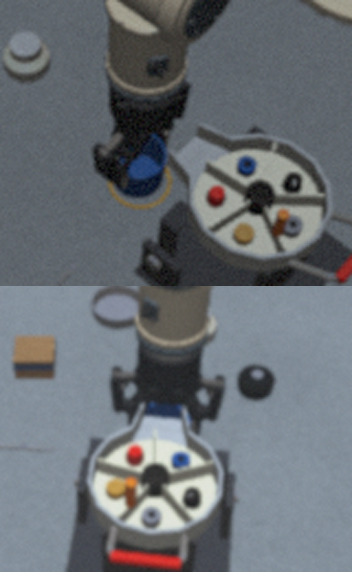

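Clear of the spout, cup over the ring. Lower until contact, then release.

>>> {"api": "arm_command", "payload": {"targets": [[0, 0, 0.002, 0, 0, 0], [0, 0, 0.001, 0, 0, 0], [0, 0, 0.001, 0, 0, 0], [0, 0, 0, 0, 0, 0]]}}

```text
clock: 8.5
eef_pos: [487.5, 23.2, 23.9]
tcp_rot: [-3.142, -0.0, 0.055]
contact_force: [-1.0, -0.4, 1.6]
opening: 0.749
```

>>> {"api": "arm_command", "payload": {"targets": [[0, 0, 0.001, 0, 0, 0], [0, 0, 0, 0, 0, 0]]}}

```text
clock: 8.67
eef_pos: [487.5, 23.2, 23.8]
tcp_rot: [-3.142, -0.0, 0.055]
contact_force: [-4.9, -0.5, 18.0]
opening: 0.754
```

>>> {"api": "arm_command", "payload": {"targets": [[0, 0, 0, 0, 0, 0], [0, 0, 0, 0, 0, 0], [0, 0, 0, 0, 0, 0], [0, 0, 0, 0, 0, 0], [0, 0, 0, 0, 0, 0]], "fingers": 0.085}}

```text
clock: 9.08
eef_pos: [487.3, 23.1, 22.6]
tcp_rot: [3.142, 0.0, 0.055]
contact_force: [-0.8, 0.5, -0.6]
opening: 0.996
```

```bash
python3 look.py wrist w6
```

```text
{'clock': np.float64(9.1333), 'eef_pos': array([487.3542,  23.0998,  22.6454]), 'tcp_rot': array([-3.1416e+00,  2.0000e-04,  5.5000e-02]), 'contact_force': array([-0.3328,  0.1408,  0.2262]), 'opening': np.float64(0.9971), 'qpos': array([ 0.0443,  0.4587,  2.0701,  0.    ,  0.6129, -0.0107])}
[482.95684663  89.46182535 165.55295097] [2.87708645e+00 2.82360950e-04 5.52836099e-02]
```

View pics/w6.png

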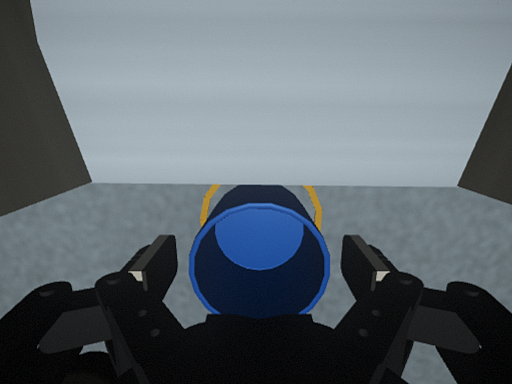

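>>> {"api": "arm_command", "payload": {"targets": [[0, 0, -0.01, 0, 0, 0], [0, 0, -0.02, 0, 0, 0], [0, 0, -0.025, 0, 0, 0], [0, 0, -0.025, 0, 0, 0], [0, 0, -0.025, 0, 0, 0], [0, 0, -0.025, 0, 0, 0], [0, 0, -0.025, 0, 0, 0], [0, 0, -0.025, 0, 0, 0], [0, 0, -0.015, 0, 0, 0], [0, 0, 0, 0, 0, 0], [0, 0, 0, 0, 0, 0]]}}

```text
clock: 10.05
eef_pos: [487.7, 23.1, 219.0]
tcp_rot: [-3.142, -0.002, 0.055]
contact_force: [-0.5, 1.0, -0.7]
opening: 0.994
```

```bash
python3 look.py wrist w7
```

```text
{'clock': np.float64(10.1), 'eef_pos': array([487.0538,  23.1031, 217.8429]), 'tcp_rot': array([-3.1416e+00, -2.0000e-04,  5.5000e-02]), 'contact_force': array([-0.3789,  0.2516, -1.0617]), 'opening': np.float64(0.997), 'qpos': array([ 4.4300e-02,  1.5300e-01,  1.9342e+00,  1.0000e-04,  1.0542e+00,
       -1.0700e-02])}
[483.0209169   89.46187371 361.85549687] [ 2.87706122e+00 -2.21024872e-03  5.52755186e-02]
```

View pics/w7.png

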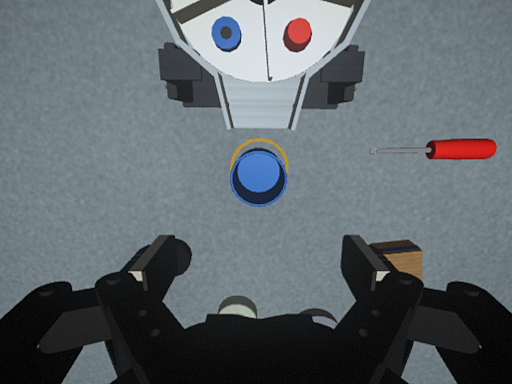

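Run:
```python
from geo import *
f=load("w7")
print("cup",onz(f,(258.5,178),52),onz(f,(258,175.5),4))
p=(479.5,182.8,.0525);c,s=np.cos(p[2]),np.sin(p[2])
for uv,z in(((268,78),157),((265.5,40),157),((298,20),152),((227,20),145),((268,78),135)):
    q=onz(f,uv,z)[:2]-p[:2];q=np.array([c*q[0]+s*q[1],-s*q[0]+c*q[1]]);print(uv,q,np.hypot(*q),np.degrees(np.arctan2(q[0],-q[1])))
print(proj(f,st(p,[(22,-100,133),(-22,-100,133)])))
```

```text
cup [487.02281514  23.40680874  52.        ] [486.79917079  16.49986242   4.        ]
(268, 78) [  5.35010727 -66.64954984] 66.86393752781832 4.589418747773379
(265.5, 40) [  3.40887436 -43.02397608] 43.15881071039812 4.530193532949543
(298, 20) [ 25.28482678 -29.597694  ] 38.927444756813514 40.506724218869266
(227, 20) [-23.18242607 -27.63978378] 36.07467984105187 -39.987703923217936
(268, 78) [  6.07307998 -63.77735829] 64.06585463802301 5.439482559520505
[[287.16155175 126.69021984]
 [232.54380789 126.53796481]]
```

>>> {"api": "arm_command", "payload": {"targets": [[0.0031, -0.0248, 0, 0, 0, 0], [0.0031, -0.0248, 0, 0, 0, 0], [0.0031, -0.0248, 0, 0, 0, 0], [0.0031, -0.0248, 0, 0, 0, 0], [0.0031, -0.0248, 0, 0, 0, 0], [0.0031, -0.0248, 0, 0, 0, 0], [0.0031, -0.0248, 0, 0, 0, 0], [0.0031, -0.0248, 0, 0, 0, 0], [0, 0, 0, 0, 0, 0], [0, 0, 0, 0, 0, 0]], "fingers": 0.05}}

```text
clock: 10.93
eef_pos: [500.4, 223.1, 216.3]
tcp_rot: [3.141, 0.002, 0.057]
contact_force: [-0.1, -1.1, -0.1]
opening: 0.588
```

```bash
python3 look.py wrist w8
```

```text
{'clock': np.float64(10.9833), 'eef_pos': array([500.3574, 222.2464, 216.4431]), 'tcp_rot': array([3.1404e+00, 2.4000e-03, 5.6200e-02]), 'contact_force': array([ 0.1444,  0.4808, -0.3577]), 'opening': np.float64(0.5842), 'qpos': array([ 4.1540e-01,  2.5000e-01,  1.8134e+00, -3.0000e-04,  1.0809e+00,
        3.5940e-01])}
[496.14723886 289.61776427 359.11837165] [2.87602113e+00 2.54958337e-03 5.74287588e-02]
```

View pics/w8.png

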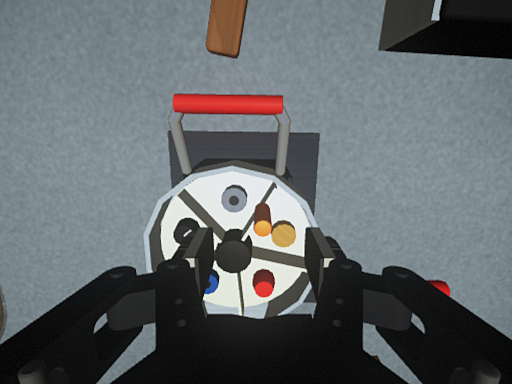

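Run:
```python
from geo import *
f=load("w8")
print("post",onz(f,(263,228),195),"hub",onz(f,(234,250),161),"bar",onz(f,(174,100),178),onz(f,(283,102),178))
q=onz(f,(263,228),195)-onz(f,(234,250),161);print(np.hypot(*q[:2]),np.degrees(np.arctan2(q[0],-q[1]))-np.degrees(.0525))
print(proj(f,[[500.4,222.2,197]]), onz(f,(283,234),150))
```

```text
post [502.29510888 222.08336557 195.        ] hub [481.91721411 188.20136202 161.        ] bar [442.35471934 297.24181632 178.        ] [510.20128857 299.94676495 178.        ]
39.53794076286212 145.96770847206483
[[260.04834586 228.88517703]] [520.61536234 199.26933803 150.        ]
```

>>> {"api": "arm_command", "payload": {"targets": [[0.001, 0, 0.012, 0, 0, 0], [0, 0, 0.012, 0, 0, 0], [0, 0, 0.012, 0, 0, 0], [0, 0, 0.011, 0, 0, 0], [0, 0, 0, 0, 0, 0], [0, 0, 0, 0, 0, 0]], "squeeze": 20}}

```text
clock: 11.48
eef_pos: [501.7, 222.0, 169.6]
tcp_rot: [3.141, 0.002, 0.054]
contact_force: [0.3, -0.4, 0.5]
opening: 0.584
```

>>> {"api": "arm_command", "payload": {"targets": [[0, 0, 0, 0, 0, 0], [0, 0, 0, 0, 0, 0], [0, 0, 0, 0, 0, 0], [0, 0, 0, 0, 0, 0], [0, 0, 0, 0, 0, 0], [0, 0, 0, 0, 0, 0]], "fingers": 0.0, "squeeze": 20}}

```text
clock: 11.98
eef_pos: [502.7, 222.8, 171.4]
tcp_rot: [-3.141, -0.001, 0.055]
contact_force: [-0.0, 0.3, 3.9]
opening: 0.129
```

```bash
python3 look.py wrist w9
```

```text
{'clock': np.float64(12.0333), 'eef_pos': array([502.6956, 222.838 , 171.3837]), 'tcp_rot': array([-3.1412e+00, -1.2000e-03,  5.5000e-02]), 'contact_force': array([-0.0141,  0.1149,  4.1087]), 'opening': np.float64(0.1276), 'qpos': array([ 0.4145,  0.3037,  1.8529, -0.    ,  0.9838,  0.3595])}
[498.09369678 289.11814481 314.32653477] [ 2.87748838e+00 -1.06241093e-03  5.53494591e-02]
```

View pics/w9.png

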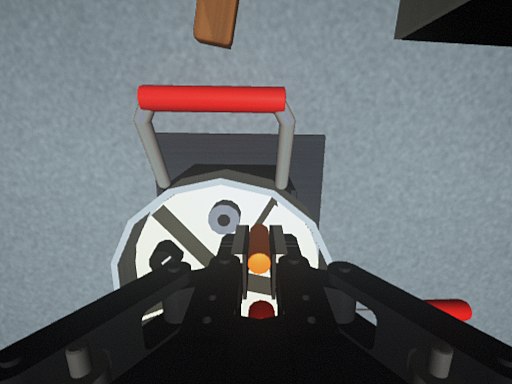

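Run:
```python
import numpy as np
th=np.radians(np.linspace(149.5,39,20)); P=45*np.c_[np.sin(th),-np.cos(th)]
d=np.diff(P,axis=0);c,s=np.cos(.055),np.sin(.055)
print(np.round(np.c_[d[:,0]*c+d[:,1]*s,d[:,0]*s-d[:,1]*c]/1000,4).tolist())
```

```text
[[0.0037, 0.0027], [0.0034, 0.0031], [0.003, 0.0034], [0.0027, 0.0037], [0.0023, 0.0039], [0.0019, 0.0042], [0.0015, 0.0043], [0.001, 0.0045], [0.0005, 0.0045], [0.0001, 0.0046], [-0.0004, 0.0046], [-0.0008, 0.0045], [-0.0013, 0.0044], [-0.0017, 0.0042], [-0.0021, 0.004], [-0.0025, 0.0038], [-0.0029, 0.0035], [-0.0033, 0.0032], [-0.0036, 0.0029]]
```

>>> {"api": "arm_command", "payload": {"targets": [[0.0037, 0.0027, 0, 0, 0, 0], [0.0034, 0.0031, 0, 0, 0, 0], [0.003, 0.0034, 0, 0, 0, 0], [0.0027, 0.0037, 0, 0, 0, 0], [0.0023, 0.0039, 0, 0, 0, 0], [0.0019, 0.0042, 0, 0, 0, 0], [0.0015, 0.0043, 0, 0, 0, 0], [0.001, 0.0045, 0, 0, 0, 0], [0.0005, 0.0045, 0, 0, 0, 0], [0, 0, 0, 0, 0, 0]]}}

```text
clock: 12.87
eef_pos: [525.4, 189.4, 171.4]
tcp_rot: [-3.141, -0.003, 0.055]
contact_force: [3.8, 2.4, 4.3]
opening: 0.13
```

>>> {"api": "arm_command", "payload": {"targets": [[0.0001, 0.0046, 0, 0, 0, 0], [-0.0004, 0.0046, 0, 0, 0, 0], [-0.0008, 0.0045, 0, 0, 0, 0], [-0.0013, 0.0044, 0, 0, 0, 0], [-0.0017, 0.0042, 0, 0, 0, 0], [-0.0021, 0.004, 0, 0, 0, 0], [-0.0025, 0.0038, 0, 0, 0, 0], [-0.0029, 0.0035, 0, 0, 0, 0], [-0.0033, 0.0032, 0, 0, 0, 0], [-0.0036, 0.0029, 0, 0, 0, 0], [0, 0, 0, 0, 0, 0], [0, 0, 0, 0, 0, 0]]}}

```text
clock: 13.87
eef_pos: [515.8, 145.2, 172.3]
tcp_rot: [3.136, -0.016, 0.056]
contact_force: [32.8, -23.3, -9.2]
opening: 0.129
```

```bash
python3 look.py side d10; python3 look.py scene s10
python3 - <<'E'
import cv2,numpy as np
a=cv2.imread("pics/s10.png")[140:270,230:390];b=cv2.imread("pics/d10.png")[180:310,190:350]
cv2.imwrite("pics/c10.png",np.hstack([cv2.resize(x,None,fx=2.5,fy=2.5,interpolation=2) for x in(a,b)]))
E
```

```text
{'clock': np.float64(13.9167), 'eef_pos': array([515.8755, 145.2095, 172.3577]), 'tcp_rot': array([ 3.1355, -0.0158,  0.0565]), 'contact_force': array([ 31.9894, -23.4713,  -9.7706]), 'opening': np.float64(0.1284), 'qpos': array([ 0.2776,  0.2757,  1.8905, -0.0115,  0.9614,  0.2277])}
[437.72914387 754.08704483 937.15100561] [-2.42421417 -0.01566104 -2.98472602]
{'clock': np.float64(13.9667), 'eef_pos': array([515.8797, 145.2116, 172.353 ]), 'tcp_rot': array([ 3.1355, -0.0158,  0.0565]), 'contact_force': array([ 32.5284, -22.93  ,  -7.9963]), 'opening': np.float64(0.1295), 'qpos': array([ 0.2776,  0.2757,  1.8904, -0.0115,  0.9614,  0.2277])}
[922.1244791  395.52995891 979.42961683] [-2.59721347 -0.00935812  2.35852972]
```

View pics/c10.png

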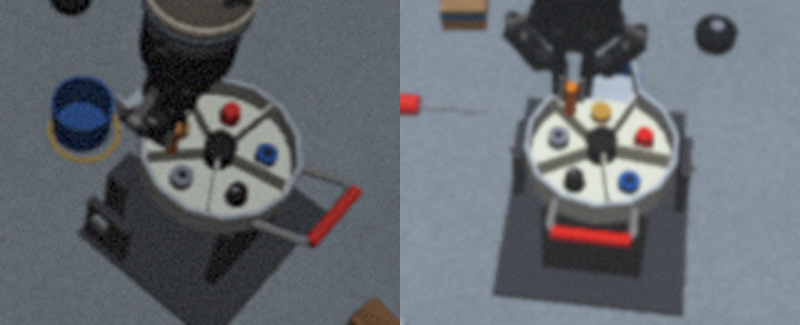

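Run:
```python
import numpy as np
from geo import *
P=np.array([[502.7,222.5],[525.4,189.4],[515.9,145.2]])
A=2*(P[1:]-P[0]);b=(P[1:]**2).sum(1)-(P[0]**2).sum();c=np.linalg.solve(A,b);print(c,np.hypot(*(P[0]-c)))
S=load("s10");D=load("d10")
zs=lambda u,v:(230+u/2.5,140+v/2.5); zd=lambda u,v:(190+(u-400)/2.5,180+v/2.5)
for n,a,b_,z in(("brass",None,(601,109),150),("nut",(181,176),(558,135),147),("red",(231,108),(644,134),152),("blue",(266,152),(628,181),145),("knob",(236,194),(574,178),150),("posttop",(180,129),(572,86),195),("hub",(219,144),(600,134),161)):
    for f,q,k in((S,a,zs),(D,b_,zd)):
        if q: 
            w=onz(f,k(*q),z);r=w[:2]-np.array([480,183]);print(n,w.round(1),np.hypot(*r).round(1),"ang st",(np.degrees(np.arctan2(r[0],-r[1]))-3).round(1))
```

```text
[472.71537688 177.60269049] 53.98931398787641
brass [484.8 142.5 150. ] 40.8 ang st 3.7
nut [525.5 175.5 147. ] 46.1 ang st 77.6
nut [521.1 177.9 147. ] 41.4 ang st 80.0
red [442.8 162.5 152. ] 42.5 ang st -64.2
red [440.6 166.8 152. ] 42.6 ang st -70.7
blue [451.9 212.5 145. ] 40.8 ang st -139.3
blue [449.5 217.4 145. ] 45.9 ang st -141.4
knob [506.  221.7 150. ] 46.6 ang st 143.1
knob [498.6 225.7 150. ] 46.6 ang st 153.5
posttop [515.  157.6 195. ] 43.2 ang st 51.0
posttop [512.2 155.2 195. ] 42.5 ang st 46.2
hub [484.2 181.7 161. ] 4.4 ang st 69.3
hub [481.1 180.4 161. ] 2.8 ang st 20.8
```

```bash
python3 look.py wrist w11
python3 - <<'E'
import cv2
b=cv2.imread("pics/d10.png")[190:280,230:310]
cv2.imwrite("pics/c11.png",cv2.resize(b,None,fx=6.5,fy=6.5,interpolation=2))
from rig import r
print(r.sense()["wrist_torque"])
E
```

```text
{'clock': np.float64(14.0167), 'eef_pos': array([515.8846, 145.1966, 172.3479]), 'tcp_rot': array([ 3.1354, -0.0157,  0.0564]), 'contact_force': array([ 31.7846, -23.7151,  -7.7746]), 'opening': np.float64(0.1308), 'qpos': array([ 0.2776,  0.2758,  1.8904, -0.0115,  0.9615,  0.2277])}
[509.08130343 212.30608029 314.83415074] [ 2.87094899 -0.01567924  0.05673761]
[-3.74529254 -5.0042908  -0.36568301]
```

View pics/w11.png

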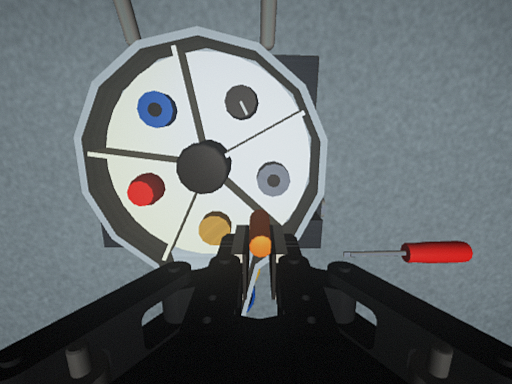

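View pics/c11.png

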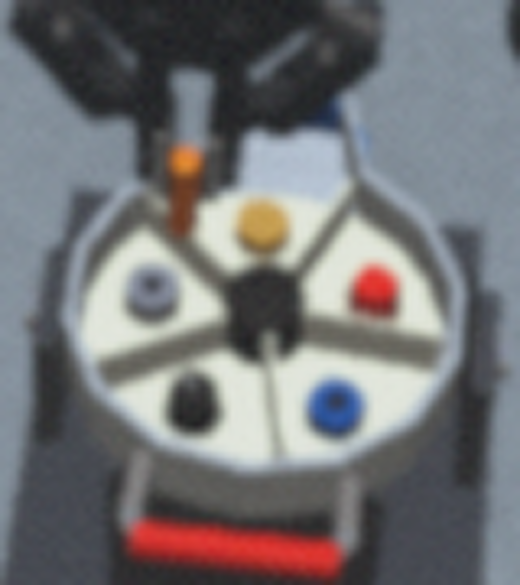

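Run:
```python
from geo import *
f=load("w11")
W=[onz(f,u,157)[:2] for u in((176,47),(90,153),(303,112),(166,258))]
r=least_squares(lambda p:[v for k,w in zip((216,288,144,0),W) for v in (w-p[:2]-66*np.array([np.sin(p[2]+np.radians(k)),-np.cos(p[2]+np.radians(k))]))],[480,183,0])
# allow which wall index: try offsets
best=min((least_squares(lambda p:[v for k,w in zip((180-0,252,108,324),W) for v in (w-p[:2]-66*np.array([np.sin(p[2]+np.radians(k)),-np.cos(p[2]+np.radians(k))]))],[480,183,a]) for a in np.arange(0,6.3,.5)),key=lambda s:s.cost)
print(best.x, np.degrees(best.x[2])-3,best.cost,best.fun.round(1)); print(np.round(W,1))
print("post",onz(f,(260,247),195))
```

```text
[4.82176115e+02 1.82039630e+02 2.41375360e-01] 10.829789422320808 8.93432044507338 [ 0.6 -1.8  1.2  0.3 -2.6 -0.8  0.7  2.3]
[[467.  244.4]
 [417.5 187.1]
 [535.7 216.1]
 [458.  123.2]]
post [514.92862097 152.60292058 195.        ]
```

>>> {"api": "arm_command", "payload": {"targets": [[0.004, 0, 0, 0, 0, 0], [0.003, -0.003, 0, 0, 0, 0], [0, -0.003, 0, 0, 0, 0], [0, 0, 0, 0, 0, 0]], "fingers": 0.045}}

```text
clock: 14.35
eef_pos: [513.6, 155.6, 170.2]
tcp_rot: [3.141, 0.002, 0.055]
contact_force: [-0.1, -0.1, -0.0]
opening: 0.531
```

```bash
python3 look.py wrist w12
python3 - <<'E'
from geo import *
E
```

```text
{'clock': np.float64(14.4), 'eef_pos': array([513.5603, 155.5728, 170.2903]), 'tcp_rot': array([3.1414e+00, 1.7000e-03, 5.5700e-02]), 'contact_force': array([-0.7388, -0.1627,  0.2651]), 'opening': np.float64(0.5248), 'qpos': array([2.9120e-01, 2.8720e-01, 1.8795e+00, 2.0000e-04, 9.7660e-01,
       2.3540e-01])}
[509.44020861 222.02152815 313.12795714] [2.87691070e+00 1.90868830e-03 5.56087922e-02]
```

View pics/w12.png

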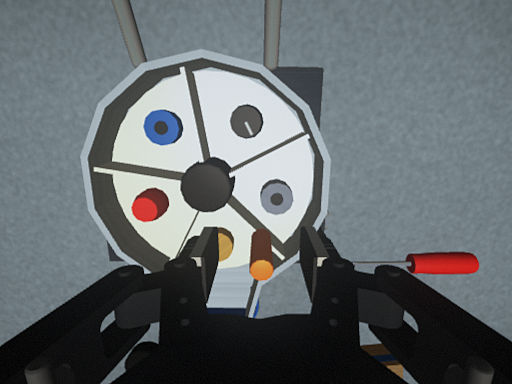

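Run:
```python
from geo import *
f=load("w12")
print("post",onz(f,(261,270),195),"tcp px at195",proj(f,[[513.6,155.6,195]]))
W=[onz(f,u,157)[:2] for u in((184,69),(95,169),(307,136))]
best=min((least_squares(lambda p:[v for k,w in zip((180-0,252,108,324),W) for v in (w-p[:2]-66*np.array([np.sin(p[2]+np.radians(k)),-np.cos(p[2]+np.radians(k))]))],[480,183,a]) for a in np.arange(0,6.3,.5)),key=lambda s:s.cost)
print(best.x, np.degrees(best.x[2])-3,best.cost)
```

```text
post [514.17397927 151.92658054 195.        ] tcp px at195 [[260.24046298 263.05788018]]
[4.81289934e+02 1.80854013e+02 2.04400843e-01] 8.711305646190294 4.60963398275576
```

>>> {"api": "arm_command", "payload": {"targets": [[0.0005, 0.0031, 0, 0, 0, 0], [0, 0, 0, 0, 0, -0.121], [0, 0, 0, 0, 0, -0.121], [0, 0, 0, 0, 0, -0.121], [0, 0, 0, 0, 0, -0.121], [0, 0, 0, 0, 0, -0.121], [0, 0, 0, 0, 0, -0.121], [0, 0, 0, 0, 0, 0]]}}

```text
clock: 15.07
eef_pos: [514.7, 152.1, 170.7]
tcp_rot: [-3.141, 0.001, 0.787]
contact_force: [0.2, 0.2, 0.3]
opening: 0.53
```

>>> {"api": "arm_command", "payload": {"targets": [[0, 0, 0, 0, 0, 0], [0, 0, 0, 0, 0, 0], [0, 0, 0, 0, 0, 0], [0, 0, 0, 0, 0, 0], [0, 0, 0, 0, 0, 0]], "fingers": 0.0, "squeeze": 30}}

```text
clock: 15.48
eef_pos: [515.0, 152.1, 170.8]
tcp_rot: [-3.141, 0.0, 0.78]
contact_force: [-0.8, -0.1, 1.5]
opening: 0.126
```

>>> {"api": "arm_command", "payload": {"targets": [[-0.0019, 0, 0, 0, 0, 0], [-0.0019, -0.0001, 0, 0, 0, 0], [-0.0019, -0.0002, 0, 0, 0, 0], [-0.0019, -0.0003, 0, 0, 0, 0], [0, 0, 0, 0, 0, 0], [0, 0, 0, 0, 0, 0]]}}

```text
clock: 15.98
eef_pos: [510.6, 147.2, 171.0]
tcp_rot: [3.14, -0.002, 0.78]
contact_force: [6.1, 0.3, -3.1]
opening: 0.126
```

>>> {"api": "arm_command", "payload": {"targets": [[0, 0, 0, 0, 0, 0], [0, 0, 0, 0, 0, 0], [0, 0, 0, 0, 0, 0], [0, 0, -0.01, 0, 0, 0], [0, 0, -0.02, 0, 0, 0], [0, 0, -0.025, 0, 0, 0], [0, 0, 0, 0, 0, 0], [0, 0, 0, 0, 0, 0]], "fingers": 0.045}}

```text
clock: 16.65
eef_pos: [510.2, 147.5, 227.7]
tcp_rot: [3.14, -0.003, 0.781]
contact_force: [0.1, 0.1, -0.8]
opening: 0.525
```

```bash
python3 look.py wrist w13
```

```text
{'clock': np.float64(16.7), 'eef_pos': array([509.4163, 147.2363, 226.4759]), 'tcp_rot': array([ 3.141e+00, -1.000e-03,  7.810e-01]), 'contact_force': array([ 0.4946,  0.3822, -0.3382]), 'opening': np.float64(0.5271), 'qpos': array([ 0.2785,  0.2104,  1.841 , -0.    ,  1.0891, -0.5025])}
[462.39350873 194.62205872 370.51517913] [ 2.87542839 -0.00314909  0.78130911]
```

View pics/w13.png

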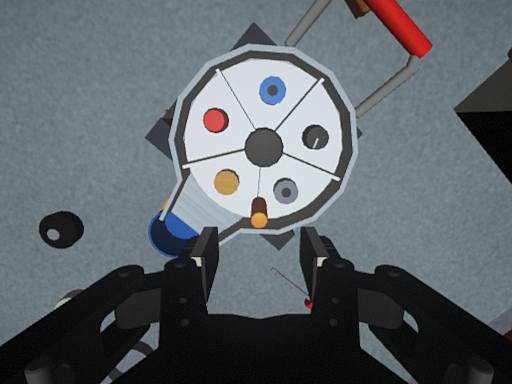

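Run:
```python
from geo import *
f=load("w13")
# ccw from spout: (184,166) is at -36(324)
W=[onz(f,u,157)[:2] for u in((322,80),(219,70),(339,179),(184,166))]
best=min((least_squares(lambda p:[v for k,w in zip((180,252,108,324),W) for v in (w-p[:2]-66*np.array([np.sin(p[2]+np.radians(k)),-np.cos(p[2]+np.radians(k))]))],[480,183,a]) for a in np.arange(0,6.3,.5)),key=lambda s:s.cost)
print(best.x, np.degrees(best.x[2])-3,best.cost,best.fun.round(1))
b=onz(f,(227,183),149);q=b[:2]-best.x[:2];print("brass",b,np.hypot(*q),np.degrees(np.arctan2(q[0],-q[1]))-3)
print("bar",onz(f,(375,0),178),onz(f,(425,50),178))
```

```text
[481.65906621 182.05264699   6.35026118] 360.8431643203112 8.626677237828323 [-0.4 -2.1  1.9  0.2 -2.1 -0.1  0.6  2. ]
brass [480.8497321  139.87136498 149.        ] 42.189045655097125 -4.099201762438461
bar [464.39430055 293.6761274  178.        ] [508.49998882 298.6074504  178.        ]
```

>>> {"api": "arm_command", "payload": {"targets": [[0, 0, -0.003, 0, 0, -0.12], [0, 0, 0, 0, 0, -0.12], [0, 0, 0, 0, 0, -0.12], [0, 0, 0, 0, 0, -0.12], [0, 0, 0, 0, 0, -0.12], [0, 0, 0, 0, 0, -0.12], [0, 0, 0, 0, 0, -0.12], [0.0218, -0.0038, 0, 0, 0, 0], [0.0218, -0.0038, 0, 0, 0, 0], [0.0218, -0.0038, 0, 0, 0, 0], [0.0218, -0.0038, 0, 0, 0, 0], [0.0218, -0.0038, 0, 0, 0, 0], [0.0218, -0.0038, 0, 0, 0, 0], [0.0218, -0.0038, 0, 0, 0, 0], [0, 0, 0, 0, 0, 0], [0, 0, 0, 0, 0, 0]]}}

```text
clock: 18.03
eef_pos: [474.2, 298.7, 227.8]
tcp_rot: [-3.14, 0.001, 1.623]
contact_force: [0.9, -0.6, 0.2]
opening: 0.528
```

```bash
python3 look.py wrist w14
```

```text
{'clock': np.float64(18.0833), 'eef_pos': array([474.4549, 297.9531, 227.8631]), 'tcp_rot': array([-3.1401e+00,  1.2000e-03,  1.6221e+00]), 'contact_force': array([-0.0105,  0.0363, -0.2208]), 'opening': np.float64(0.5241), 'qpos': array([ 5.5830e-01,  2.5740e-01,  1.7758e+00, -4.0000e-04,  1.1104e+00,
       -1.0637e+00])}
[407.56257998 295.64221882 370.75475112] [2.87833675e+00 5.65107264e-04 1.62327312e+00]
```

View pics/w14.png

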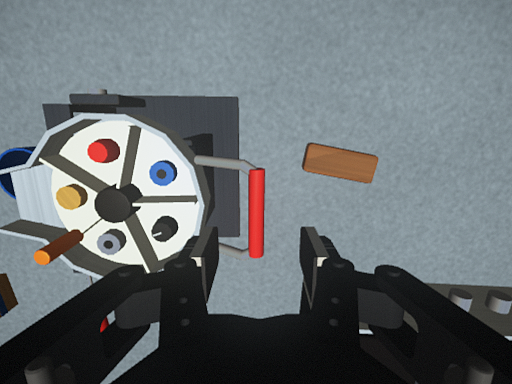

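Run:
```python
from geo import *
f=load("w14")
for u in((257,170),(257,212),(257,256)):print(onz(f,u,178))
print(proj(f,[[474.5,298,178]]))
```

```text
[442.72599336 296.10963992 178.        ]
[474.00108557 297.69934212 178.        ]
[509.6934356  299.51357203 178.        ]
[[257.37329485 212.66138642]]
```

>>> {"api": "arm_command", "payload": {"targets": [[0, 0, 0.014, 0, 0, 0], [0, 0, 0.014, 0, 0, 0], [0, 0, 0.014, 0, 0, 0], [0, 0, 0.014, 0, 0, 0], [0, 0, 0.014, 0, 0, 0], [0, 0, 0, 0, 0, 0]]}}

```text
clock: 18.58
eef_pos: [473.6, 296.1, 156.0]
tcp_rot: [-3.137, 0.003, 1.62]
contact_force: [-0.7, -0.8, -0.3]
opening: 0.526
```

>>> {"api": "arm_command", "payload": {"targets": [[0, 0, 0, 0, 0, 0], [0, 0, 0, 0, 0, 0], [0, 0, 0, 0, 0, 0], [0, 0, 0, 0, 0, 0], [0, 0, 0, 0, 0, 0], [0, 0, 0, 0, 0, 0]], "fingers": 0.0, "squeeze": 40}}

```text
clock: 19.08
eef_pos: [475.7, 296.6, 159.7]
tcp_rot: [3.141, 0.002, 1.621]
contact_force: [1.3, -9.5, 1.8]
opening: 0.121
```

```bash
python3 look.py wrist w15
python3 - <<'E'
import numpy as np
# yaw 1.6225 tool x ~ station y. rows of 0.0225 rad
n=40
a=np.arctan2(115,170)+0; a0=np.arctan2(115,170+0)*0+np.arctan2(115.,170.)
th=np.linspace(np.arctan2(115,170),np.arctan2(115,170)+0.885,n+1)
P=205.2*np.c_[np.cos(th),np.sin(th)]
E
python3 - <<'E'
import numpy as np
t0=np.arctan2(115.,170.)
th=np.linspace(t0,t0+.9,41);P=.2052*np.c_[np.cos(th),-np.sin(th)]
print(np.round(np.diff(P,axis=0),4).tolist())
E
```

```text
{'clock': np.float64(19.1333), 'eef_pos': array([475.6931, 296.6264, 159.7511]), 'tcp_rot': array([3.1405e+00, 2.4000e-03, 1.6214e+00]), 'contact_force': array([ 1.8668, -8.6871,  2.6135]), 'opening': np.float64(0.1277), 'qpos': array([ 0.5565,  0.3344,  1.8385, -0.0032,  0.9689, -1.0631])}
[408.64894016 293.87216031 302.580222  ] [2.87563329e+00 1.89379446e-03 1.62166361e+00]
[[-0.0026, -0.0038], [-0.0027, -0.0037], [-0.0028, -0.0037], [-0.0029, -0.0036], [-0.003, -0.0035], [-0.003, -0.0035], [-0.0031, -0.0034], [-0.0032, -0.0033], [-0.0033, -0.0033], [-0.0033, -0.0032], [-0.0034, -0.0031], [-0.0035, -0.003], [-0.0035, -0.003], [-0.0036, -0.0029], [-0.0037, -0.0028], [-0.0037, -0.0027], [-0.0038, -0.0026], [-0.0039, -0.0025], [-0.0039, -0.0025], [-0.004, -0.0024], [-0.004, -0.0023], [-0.0041, -0.0022], [-0.0041, -0.0021], [-0.0042, -0.002], [-0.0042, -0.0019], [-0.0042, -0.0018], [-0.0043, -0.0017], [-0.0043, -0.0016], [-0.0044, -0.0015], [-0.0044, -0.0014], [-0.0044, -0.0013], [-0.0045, -0.0012], [-0.0045, -0.0011], [-0.0045, -0.001], [-0.0045, -0.0009], [-0.0045, -0.0008], [-0.0046, -0.0007], [-0.0046, -0.0006], [-0.0046, -0.0005], [-0.0046, -0.0004]]
```

View pics/w15.png

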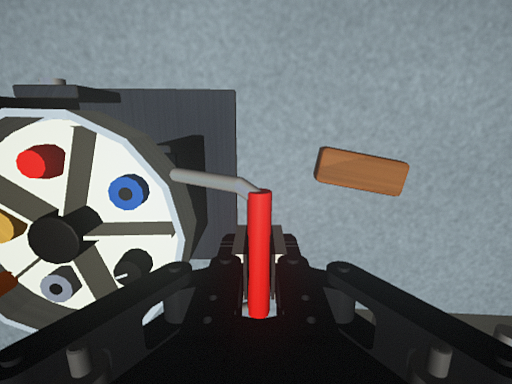

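>>> {"api": "arm_command", "payload": {"targets": [[-0.0026, 0, -0.0038, 0, 0, 0], [-0.0027, 0, -0.0037, 0, 0, 0], [-0.0028, 0, -0.0037, 0, 0, 0], [-0.0029, 0, -0.0036, 0, 0, 0], [-0.003, 0, -0.0035, 0, 0, 0], [-0.003, 0, -0.0035, 0, 0, 0], [-0.0031, 0, -0.0034, 0, 0, 0], [-0.0032, 0, -0.0033, 0, 0, 0], [-0.0033, 0, -0.0033, 0, 0, 0], [-0.0033, 0, -0.0032, 0, 0, 0]]}}

```text
clock: 19.97
eef_pos: [476.8, 268.3, 194.2]
tcp_rot: [3.141, -0.0, 1.621]
contact_force: [3.7, -1.9, -7.1]
opening: 0.12
```

```bash
python3 look.py side d16
python3 - <<'E'
import cv2
b=cv2.imread("pics/d16.png")[150:310,190:350]
cv2.imwrite("pics/c16.png",cv2.resize(b,None,fx=3,fy=3,interpolation=2))
E
```

```text
{'clock': np.float64(20.0167), 'eef_pos': array([476.8669, 267.8542, 194.7117]), 'tcp_rot': array([ 3.1409e+00, -2.0000e-04,  1.6209e+00]), 'contact_force': array([ 3.0003, -3.0738, -6.7396]), 'opening': np.float64(0.1217), 'qpos': array([ 5.0910e-01,  2.7170e-01,  1.8379e+00, -1.0000e-04,  1.0313e+00,
       -1.1117e+00])}
[437.72914387 754.08704483 937.15100561] [-2.42421417 -0.01566104 -2.98472602]
```

View pics/c16.png

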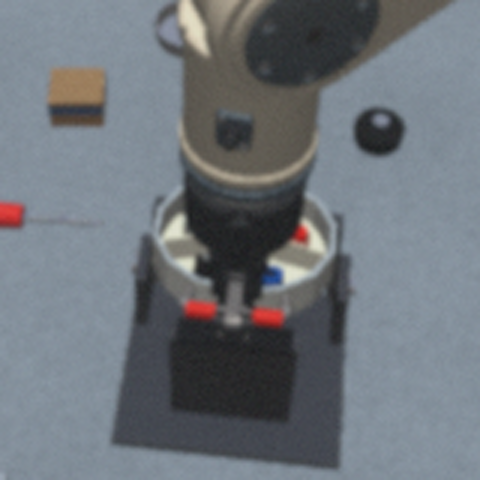

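Following well. Continue.

>>> {"api": "arm_command", "payload": {"targets": [[-0.0034, 0, -0.0031, 0, 0, 0], [-0.0035, 0, -0.003, 0, 0, 0], [-0.0035, 0, -0.003, 0, 0, 0], [-0.0036, 0, -0.0029, 0, 0, 0], [-0.0037, 0, -0.0028, 0, 0, 0], [-0.0037, 0, -0.0027, 0, 0, 0], [-0.0038, 0, -0.0026, 0, 0, 0], [-0.0039, 0, -0.0025, 0, 0, 0], [-0.0039, 0, -0.0025, 0, 0, 0], [-0.004, 0, -0.0024, 0, 0, 0]]}}

```text
clock: 20.85
eef_pos: [478.5, 232.5, 222.6]
tcp_rot: [3.141, -0.003, 1.621]
contact_force: [-2.1, 7.7, 4.6]
opening: 0.122
```

>>> {"api": "arm_command", "payload": {"targets": [[-0.004, 0, -0.0023, 0, 0, 0], [-0.0041, 0, -0.0022, 0, 0, 0], [-0.0041, 0, -0.0021, 0, 0, 0], [-0.0042, 0, -0.002, 0, 0, 0], [-0.0042, 0, -0.0019, 0, 0, 0], [-0.0042, 0, -0.0018, 0, 0, 0], [-0.0043, 0, -0.0017, 0, 0, 0], [-0.0043, 0, -0.0016, 0, 0, 0], [-0.0044, 0, -0.0015, 0, 0, 0], [-0.0044, 0, -0.0014, 0, 0, 0]]}}

```text
clock: 21.68
eef_pos: [480.4, 190.2, 241.4]
tcp_rot: [3.141, -0.003, 1.621]
contact_force: [-5.1, 6.9, 10.3]
opening: 0.125
```

```bash
python3 look.py scene s17
python3 - <<'E'
import cv2
b=cv2.imread("pics/s17.png")[130:280,220:400]
cv2.imwrite("pics/c17.png",cv2.resize(b,None,fx=3,fy=3,interpolation=2))
E
```

```text
{'clock': np.float64(21.7333), 'eef_pos': array([480.439 , 189.5652, 241.589 ]), 'tcp_rot': array([ 3.1410e+00, -2.1000e-03,  1.6208e+00]), 'contact_force': array([-4.5313,  6.0671,  9.2185]), 'opening': np.float64(0.1216), 'qpos': array([ 0.3717,  0.1725,  1.8524,  0.002 ,  1.1155, -1.25  ])}
[922.1244791  395.52995891 979.42961683] [-2.59721347 -0.00935812  2.35852972]
```

View pics/c17.png

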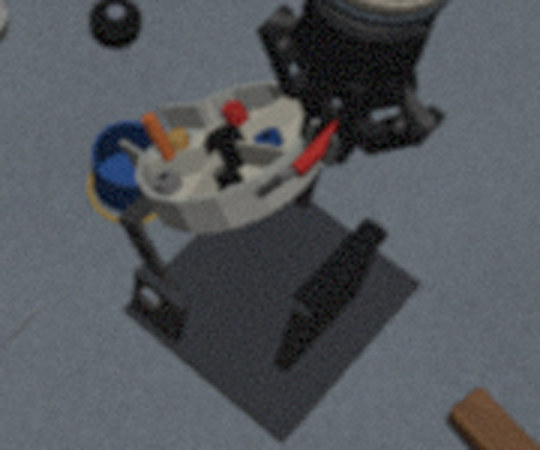

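>>> {"api": "arm_command", "payload": {"targets": [[-0.0044, 0, -0.0015, 0, 0, 0], [-0.0045, 0, -0.0014, 0, 0, 0], [-0.0045, 0, -0.0013, 0, 0, 0], [-0.0045, 0, -0.0012, 0, 0, 0], [-0.0045, 0, -0.001, 0, 0, 0], [-0.0045, 0, -0.0008, 0, 0, 0], [-0.0046, 0, -0.0007, 0, 0, 0], [-0.0046, 0, -0.0006, 0, 0, 0], [-0.0046, 0, -0.0005, 0, 0, 0]]}}

```text
clock: 22.48
eef_pos: [482.2, 149.0, 249.7]
tcp_rot: [-3.141, -0.002, 1.621]
contact_force: [1.0, 3.8, 0.1]
opening: 0.122
```

```bash
python3 look.py scene s18
python3 - <<'E'
import cv2
b=cv2.imread("pics/s18.png")[130:280,220:400]
cv2.imwrite("pics/c18.png",cv2.resize(b,None,fx=3,fy=3,interpolation=2))
E
```

```text
{'clock': np.float64(22.5333), 'eef_pos': array([482.3285, 148.1794, 249.6479]), 'tcp_rot': array([-3.1415e+00, -6.0000e-04,  1.6209e+00]), 'contact_force': array([-2.7198,  3.2739,  6.7796]), 'opening': np.float64(0.1202), 'qpos': array([ 2.9470e-01,  1.4560e-01,  1.8659e+00,  7.0000e-04,  1.1301e+00,
       -1.3265e+00])}
[922.1244791  395.52995891 979.42961683] [-2.59721347 -0.00935812  2.35852972]
```

View pics/c18.png

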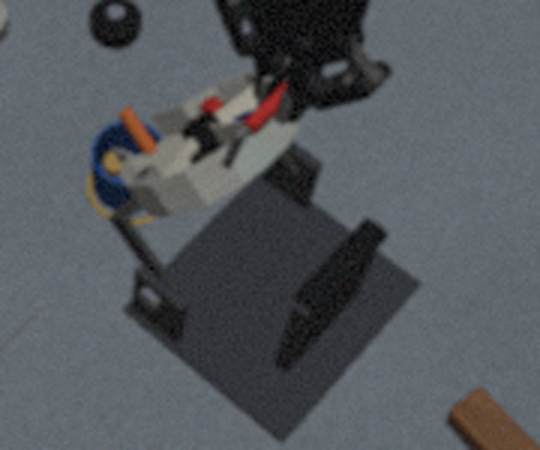

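Brass appears to be in/at the cup. Wait half a second and look closely.

>>> {"api": "arm_command", "payload": {"targets": [[-0.002, 0, -0.0002, 0, 0, 0], [0, 0, 0, 0, 0, 0], [0, 0, 0, 0, 0, 0], [0, 0, 0, 0, 0, 0], [0, 0, 0, 0, 0, 0], [0, 0, 0, 0, 0, 0], [0, 0, 0, 0, 0, 0], [0, 0, 0, 0, 0, 0]]}}

```text
clock: 23.2
eef_pos: [482.4, 147.0, 249.8]
tcp_rot: [-3.141, -0.001, 1.621]
contact_force: [-2.8, 3.5, 6.4]
opening: 0.121
```

```bash
python3 look.py scene s19; python3 look.py side d19
python3 - <<'E'
import cv2,numpy as np
b=cv2.imread("pics/s19.png")[150:220,235:325];a=cv2.imread("pics/d19.png")[150:240,210:310]
cv2.imwrite("pics/c19.png",np.hstack([cv2.resize(x,(400,400),interpolation=2) for x in (b,a)]))
E
```

```text
{'clock': np.float64(23.25), 'eef_pos': array([482.3929, 146.989 , 249.7819]), 'tcp_rot': array([-3.1413e+00, -8.0000e-04,  1.6209e+00]), 'contact_force': array([-3.9307,  3.6154,  6.9757]), 'opening': np.float64(0.1173), 'qpos': array([ 2.9220e-01,  1.4510e-01,  1.8662e+00,  9.0000e-04,  1.1304e+00,
       -1.3291e+00])}
[922.1244791  395.52995891 979.42961683] [-2.59721347 -0.00935812  2.35852972]
{'clock': np.float64(23.3), 'eef_pos': array([482.3849, 146.973 , 249.764 ]), 'tcp_rot': array([-3.1413e+00, -8.0000e-04,  1.6209e+00]), 'contact_force': array([-3.2618,  4.1853,  6.7299]), 'opening': np.float64(0.1197), 'qpos': array([ 2.9220e-01,  1.4510e-01,  1.8662e+00,  9.0000e-04,  1.1304e+00,
       -1.3291e+00])}
[437.72914387 754.08704483 937.15100561] [-2.42421417 -0.01566104 -2.98472602]
```

View pics/c19.png

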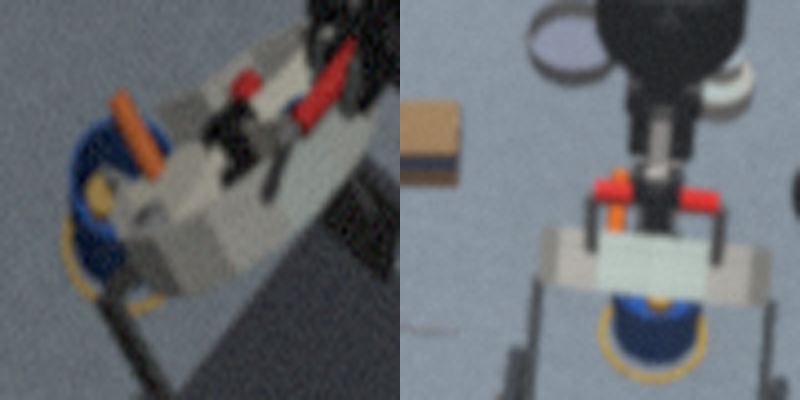

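>>> {"api": "arm_command", "payload": {"targets": [[0.002, 0, 0.0002, 0, 0, 0], [0.0046, 0, 0.0005, 0, 0, 0], [0.0046, 0, 0.0006, 0, 0, 0], [0.0046, 0, 0.0007, 0, 0, 0], [0.0045, 0, 0.0008, 0, 0, 0], [0.0045, 0, 0.001, 0, 0, 0], [0.0045, 0, 0.0012, 0, 0, 0], [0.0045, 0, 0.0013, 0, 0, 0], [0.0045, 0, 0.0014, 0, 0, 0], [0.0044, 0, 0.0015, 0, 0, 0], [0.0044, 0, 0.0014, 0, 0, 0], [0.0044, 0, 0.0015, 0, 0, 0], [0.0043, 0, 0.0016, 0, 0, 0], [0.0043, 0, 0.0017, 0, 0, 0], [0.0042, 0, 0.0018, 0, 0, 0], [0.0042, 0, 0.0019, 0, 0, 0], [0.0042, 0, 0.002, 0, 0, 0], [0.0041, 0, 0.0021, 0, 0, 0], [0.0041, 0, 0.0022, 0, 0, 0], [0.004, 0, 0.0023, 0, 0, 0]]}}

```text
clock: 24.97
eef_pos: [478.6, 231.8, 220.9]
tcp_rot: [3.142, 0.0, 1.621]
contact_force: [1.6, -0.2, -2.3]
opening: 0.12
```

>>> {"api": "arm_command", "payload": {"targets": [[0.004, 0, 0.0024, 0, 0, 0], [0.0039, 0, 0.0025, 0, 0, 0], [0.0039, 0, 0.0025, 0, 0, 0], [0.0038, 0, 0.0026, 0, 0, 0], [0.0037, 0, 0.0027, 0, 0, 0], [0.0037, 0, 0.0028, 0, 0, 0], [0.0036, 0, 0.0029, 0, 0, 0], [0.0035, 0, 0.003, 0, 0, 0], [0.0035, 0, 0.003, 0, 0, 0], [0.0034, 0, 0.0031, 0, 0, 0], [0.0033, 0, 0.0032, 0, 0, 0], [0.0033, 0, 0.0033, 0, 0, 0], [0.0032, 0, 0.0033, 0, 0, 0], [0.0031, 0, 0.0034, 0, 0, 0], [0.003, 0, 0.0035, 0, 0, 0], [0.003, 0, 0.0035, 0, 0, 0], [0.0029, 0, 0.0036, 0, 0, 0], [0.0028, 0, 0.0037, 0, 0, 0], [0.0027, 0, 0.0037, 0, 0, 0], [0.0026, 0, 0.0038, 0, 0, 0]]}}

```text
clock: 26.63
eef_pos: [475.7, 297.0, 160.7]
tcp_rot: [3.141, 0.003, 1.622]
contact_force: [-6.3, -30.2, 62.9]
opening: 0.122
```

>>> {"api": "arm_command", "payload": {"targets": [[0, 0, 0, 0, 0, 0], [0, 0, 0, 0, 0, 0], [0, 0, 0, 0, 0, 0]]}}

```text
clock: 26.88
eef_pos: [475.7, 296.7, 161.1]
tcp_rot: [3.141, 0.003, 1.621]
contact_force: [-0.8, -14.8, 26.8]
opening: 0.118
```

>>> {"api": "arm_command", "payload": {"targets": [[0, 0, -0.001, 0, 0, 0], [0, 0, -0.0005, 0, 0, 0], [0, 0, 0, 0, 0, 0]]}}

```text
clock: 27.13
eef_pos: [475.6, 296.6, 161.3]
tcp_rot: [3.141, 0.003, 1.621]
contact_force: [4.2, -12.8, 14.6]
opening: 0.12
```

>>> {"api": "arm_command", "payload": {"targets": [[0, 0, 0, 0, 0, 0], [0, 0, 0, 0, 0, 0], [0, 0, 0, 0, 0, 0], [0, 0, 0, 0, 0, 0], [0, 0, -0.01, 0, 0, 0], [0, 0, -0.02, 0, 0, 0], [0, 0, -0.02, 0, 0, 0], [0, 0, -0.02, 0, 0, 0], [0, 0, -0.02, 0, 0, 0], [0, 0, 0, 0, 0, 0], [0, 0, 0, 0, 0, 0]], "fingers": 0.045}}

```text
clock: 28.05
eef_pos: [475.6, 298.8, 251.9]
tcp_rot: [3.139, -0.001, 1.621]
contact_force: [-0.1, -0.2, -0.1]
opening: 0.527
```

```bash
python3 look.py wrist w20; python3 look.py side d20;python3 look.py scene s20
python3 - <<'E'
import cv2,numpy as np
b=cv2.imread("pics/s20.png")[130:270,230:390];a=cv2.imread("pics/d20.png")[150:310,190:350]
cv2.imwrite("pics/c20.png",np.hstack([cv2.resize(x,(400,400),interpolation=2) for x in (b,a)]))
E
```

```text
{'clock': np.float64(28.1), 'eef_pos': array([474.9534, 298.3809, 250.6308]), 'tcp_rot': array([ 3.1413e+00, -4.0000e-04,  1.6211e+00]), 'contact_force': array([ 0.197 ,  0.7257, -0.2819]), 'opening': np.float64(0.5248), 'qpos': array([ 5.5810e-01,  2.3480e-01,  1.7518e+00,  2.0000e-04,  1.1545e+00,
       -1.0630e+00])}
[408.38169919 295.51233597 394.62409817] [ 2.87448012e+00 -1.93272656e-03  1.62143364e+00]
{'clock': np.float64(28.15), 'eef_pos': array([474.6114, 298.1372, 249.8686]), 'tcp_rot': array([-3.1408e+00,  3.0000e-04,  1.6211e+00]), 'contact_force': array([-0.2268,  0.1485,  0.2505]), 'opening': np.float64(0.53), 'qpos': array([ 5.5810e-01,  2.3560e-01,  1.7525e+00,  1.0000e-04,  1.1543e+00,
       -1.0631e+00])}
[437.72914387 754.08704483 937.15100561] [-2.42421417 -0.01566104 -2.98472602]
{'clock': np.float64(28.2), 'eef_pos': array([474.4898, 297.9782, 249.4609]), 'tcp_rot': array([-3.1401e+00,  7.0000e-04,  1.6211e+00]), 'contact_force': array([0.5294, 0.2624, 0.1323]), 'opening': np.float64(0.5254), 'qpos': array([ 5.5800e-01,  2.3610e-01,  1.7528e+00,  1.0000e-04,  1.1543e+00,
       -1.0631e+00])}
[922.1244791  395.52995891 979.42961683] [-2.59721347 -0.00935812  2.35852972]
```

View pics/c20.png

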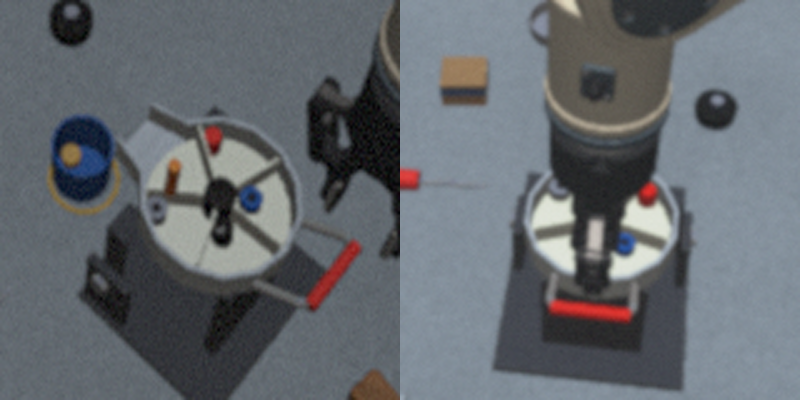

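View pics/w20.png

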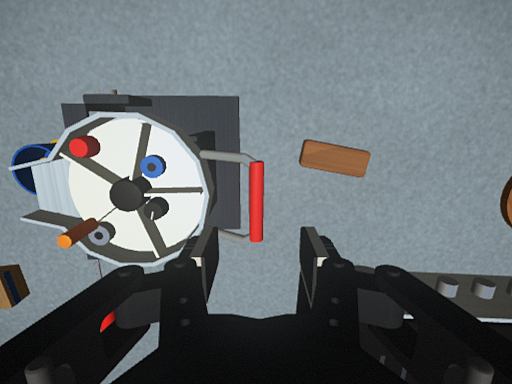

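Run:
```python
from geo import *
f=load("s20");k=lambda u,v:(230+u*.4,130+v*.35)
print("cup",onz(f,k(82,143),52),"brass",onz(f,k(71,153),19))
im=cv2.resize(f["image"][160:220,240:300],(600,600),interpolation=2);cv2.imwrite("pics/c21.png",im)
```

```text
cup [486.73365102  20.85136661  52.        ] brass [487.32801013   6.93575492  19.        ]
```

View pics/c21.png

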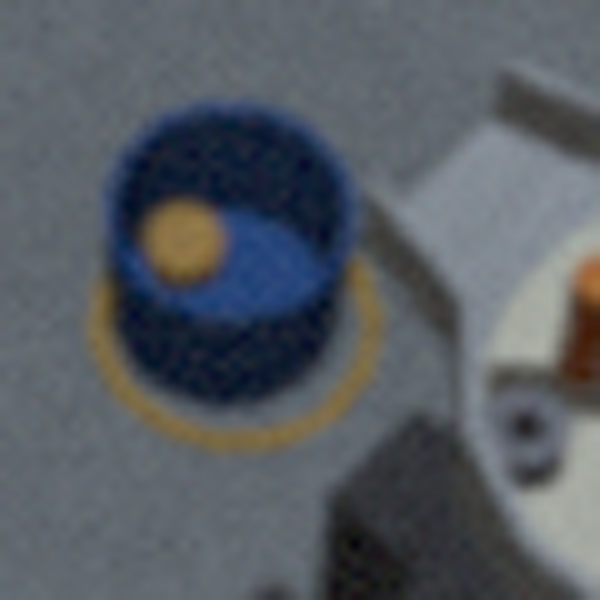

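```bash
python3 -c "
from rig import r
print(r.sign_off())"
```

```text
the job is handed in; nothing more can be done
None
```

I handed the job in at about 28 s of the 72 s limit. The last pictures show the brass foot in the blue cup, with the cup upright on the yellow mark. `sign_off` reports no verdict, so whether the run passed isn't confirmed.

**What I did:** I lifted the cup out of the steel cup, set it on the mark and turned the drum by its post until the brass foot faced the spout. I then tipped the carousel fully with the red handle, lowered it back to level and let go.

**Last checks:**
- **Cup:** about 7 mm from the mark's centre (20 mm allowed).
- **Brass foot:** about 14 mm from the cup's middle (32 mm allowed).
- **Other parts:** the red cap, blue spacer, black knob and steel nut are all still in the drum.
- **Carousel and arm:** the carousel looks level, and the open gripper is clear above the handle with no contact force.
- **Bystanders and steel cup:** they look undisturbed where visible, but I did not measure their positions at the end.

**What went wrong on the way:**
- **Post slipped:** on the first turn it slipped in the fingers, which left the drum about 10 degrees short and about 40 N on the tool. I gripped it again with the jaws turned and ended within about 1 degree.
- **Hard stop:** lowering the handle pushed the carousel onto its stop with a peak of about 70 N at the wrist (limit 120 N).

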